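Set out the next foil-stamping job

TASK

Set out the next stamping job: lay the orange notebook flat in the middle of the cork mat, long side along the mat's long side, and set the brass die on top of the notebook, centred, long side along the notebook's. Lay the type holder on the table to the left of the mat, just off its red edge with a gap of about 20 mm, parallel to that edge and level with its middle; stand the gold foil roll upright on the foil guide's plate, midway between its two white posts. Leave the green notebook and the blue foil roll where they are.

Things in the scene. Friction and masses are not known exactly. Their poses are not given: they have to be found in the camera images.
- orange_notebook: small closed hardback notebook, orange covers and white page edges, 104 (its x) x 62 (its y) x 14 mm thick, loose, about 90 g, lying flat; origin at the centre of its underside, z up out of the cover. Gripped from above across its 62 mm width
- brass_die: brass stamping die, a plain block 52 (x) x 34 (y) x 20 mm high with a dark star on top (relief under 1 mm), loose, about 260 g; origin at the centre of its underside, z up
- gold_roll: roll of gold foil standing on end, a cylinder 40 mm in diameter and 60 mm high with a cardboard and black core showing on top, loose, about 100 g; origin at the centre of its underside, z up along the axis
- type_holder: line type holder: an aluminium bar 90 (x) x 24 (y) x 24 mm high with a black ball knob at each end, 134 mm long over the knobs, loose, about 220 g; lies along its x; origin at the centre of its underside, z up. It is the same either way round. Grip the bar from above across its 24 mm
- cork_mat: cork make-ready mat fixed to the table, 130 (x, its long side) x 100 (y) x 4 mm thick; its edge on the +y side (the left as seen from the robot, which looks along +x) is a 10 mm red strip, part of the 100 mm, running along x. Origin at the centre of its underside, on the table surface, z up
- foil_guide: foil guide fixed to the table: dark steel plate 160 (x) x 56 (y) x 5 mm thick with two white upright posts, 18 mm in diameter, tops 59 mm above the table, 67 mm either side of the centre along its x. Origin at the centre of its underside, z up; midway between the posts lies straight above the origin, on the plate's top 5 mm up
- green_notebook: green notebook of the same size and shape as the orange one, loose, to be left where it is; origin at the centre of its underside
- blue_roll: roll of blue foil of the same size and shape as the gold one, loose, standing on end, to be left where it is; origin at the centre of its underside
Not all that is in view belongs to the job. There is more than one size of the orange_notebook; the job needs the largest.

How it is judged:
At the end, for the whole second after the job is handed in: At rest, flat, within 10 deg: notebook 15 mm from mat centre; die on it, 12 mm from its centre; type holder on the table 5-35 mm off the red edge, within 18 mm of its middle. Gold roll upright on the plate, 15 mm from midway. Green notebook and blue roll moved under 20 mm (horizontal distance between orange_notebook and cork_mat below 0.015 m and angle between the x axis of each of orange_notebook, type_holder and the x axis of cork_mat, either way round below 0.17 rad and angle between orange_notebook's own z axis and vertical below 0.05 rad and z of orange_notebook in the frame of cork_mat below 0.008 m and horizontal distance between brass_die and orange_notebook below 0.012 m and angle between the x axis of brass_die and the x axis of orange_notebook, either way round below 0.17 rad and angle between each of brass_die, gold_roll, type_holder's own z axis and vertical below 0.08 rad and z of brass_die in the frame of orange_notebook between 0.011 and 0.018 m and horizontal distance between gold_roll and foil_guide below 0.015 m and z of gold_roll in the frame of foil_guide between 0.002 and 0.009 m and x of type_holder in the frame of cork_mat between -0.018 and 0.018 m and y of type_holder in the frame of cork_mat between 0.067 and 0.097 m and height (world z) of type_holder below 0.006 m and distance of each of green_notebook, blue_roll from where it was at the start of the episode below 0.02 m and linear speed of each of orange_notebook, brass_die, gold_roll, type_holder below 0.01 m/s and angular speed of each of orange_notebook, brass_die, gold_roll, type_holder below 0.1 rad/s); the robot touches nothing.
It fails at once if the green notebook is disturbed (moved more than 20 mm) (distance of green_notebook from where it was at the start of the episode above 0.02 m).
It fails at once if the blue foil roll is disturbed (moved more than 20 mm) (distance of blue_roll from where it was at the start of the episode above 0.02 m).
It also fails if it takes over 106 s, if anything falls off the work surface, if the arm or the gripper's body presses on something with over 40 N, if the wrist force passes 120 N, or if a joint passes its speed limit or range.

ROBOT

A 7-joint arm with a two-finger parallel gripper is mounted at the origin on the work surface. World frame = base frame: x ahead of the robot, y to its left, z up, the work surface at z = 0. Lengths are in m, angles in rad, forces in N, time in s.
With the tool pointing down it reaches from about 0.425 to 0.925 m from the base axis. Payload 6.8 kg.
Tool frame: the origin (TCP) lies at the very end of the fingers, on their centre line; the grasp point (between the pads) lies 19 mm behind it (r.grasp_offset is the distance from the TCP to the grasp point, in m); z points along the fingers, y is the line along which they close (so a half turn about z gives the same grasp; the last joint's range is limited). The gripper opens to 85 mm and grips with 20 to 120 N. Pads are 22 mm wide; open, the fingers measure 114 mm over their backs; the gripper's body (76 mm by 85 mm) begins 54 mm behind the grasp point. The pads swing forward as they close: fully open they stand 13 mm farther back than shut.
Start: joints at [1.23, 0.477, 0.022, 1.555, -0.011, 1.109, -0.083], TCP at [0.156, -0.657, 0.231] pointing down, gripper open.
Joint ranges: [-2.96, 2.96], [-0.34, 2.1], [-1.41, 1.46], [0.24, 2.44], [-1.37, 4.51], [0.17, 1.92], [-2.96, 2.96]. Speed limits (rad/s): [2.39, 2.39, 3.14, 3.14, 3.14, 3.14, 3.14].

INTERFACE

Orientations are given as a unit quaternion [x, y, z, w].
In Python, from rig import r, eyes gives the robot as it stands. The module is installed in compiled form; this text tells all that it offers.
- The arm moves only by the tool arm_command, never from a script. Its argument "commands" is one flat list of numbers, 7 for each row, row after row: the shift along the tool's x, y, z as a fraction of full scale, then the turn, a rotation vector about the tool's x, y, z as a fraction of full scale, then the finger opening in mm, from 0 to 85.4. A call has 1 to 20 rows; each row shifts and turns the commanded pose from where the row before left it, along the tool's axes as they then stand; what a row does not reach is not made up. Full scale, the value 1, is 0.02 m for a shift and 0.15 rad for a turn. A row lasts 1/10 s, in which the tool goes at most 50 mm and 8.59 degrees, less where a joint would pass 70% of its speed; a pose out of reach is approached as far as the arm can. A call with a number of a shift or a turn outside -1 to 1 is refused whole. A call with a gripper value outside its range is refused whole. The fingers move at their own pace and stop on an object; the grip force is fixed at half the most. Time passes only in rows, so rows that do not move let the fingers close. It gives the time, the measured TCP pose, the force, the opening and the grip force at its end, in the units of the state.
- r.sense(): the state, without advancing time (a new reading comes with each control period).
- eyes.camera(name): name is "scene" or "top" or "wrist"; returns (picture, depth): 400x640x3 uint8, red, green, blue; 400x640 float32, m along the optical axis (not along the pixel's ray), 0 where there is no reading.
- eyes.camera_params(name): a dict with "camera_matrix" (3x3 intrinsics, pixels), "T" (4x4, takes a point from camera to world coordinates). Camera axes: x right, y down, z forward; pixel columns grow to the right and rows downward; lengths in m; the calibration is good to about 2 mm. A picture is of the moment at which its call begins: read the wrist's pose just before it. camera_params takes no time and is no camera call; for the wrist camera it gives the pose at the moment of the call.
- r.job_done(): hands the job in; it is judged then, once.
The state is a dict: "t": time; "joint_positions": joint angles; "dq": joint speeds; "joint_efforts": joint torques, N m; "eef_pos": TCP position; "ee_rot": TCP orientation; "force": force on the tool from outside, world axes, zero at the start; "moment": the same for the moment, N m; "opening": finger opening in m; "finger_force": force on a finger pad.
Only numpy, scipy, OpenCV 4.12 (cv2) and the standard library are available. Lean on these libraries where they do the work, as an engineer would, in place of code of your own. Each camera call takes 0.05 s, during which the arm holds its last target. There are 200 camera calls.

## Working session

There is one attempt and no reset: what is moved stays moved. The work goes in short steps, Python scripts to look and compute and a tool call to move; the robot and the scene stay as the last step left them, time stands still between calls to the robot, and variables do not carry over. Pictures are saved under pics/ and viewed, at most 14 in all, crops included, and the job is handed in when it is done.

Besides the shell and the picture viewer there is one more tool, called as name(argument=value, ...), one argument or row to a line, values as JSON. arm_command: Moves the arm, as the interface text tells. Its arguments: {"type":"object","properties":{"commands":{"type":"array"}},"required":["commands"]}

```bash
mkdir -p pics; python3 - <<'E'
from rig import r,eyes
import cv2,numpy as np
s=r.sense();print({k:np.round(v,3) for k,v in s.items()})
for n in("top","scene"):
    im,d=eyes.camera(n);cv2.imwrite(f"pics/{n}0.png",im[...,::-1]);np.save(f"pics/{n}0.npy",d)
    p=eyes.camera_params(n);print(n,np.round(p["camera_matrix"],1).tolist(),np.round(p["T"],3).tolist())
E
```

```text
{'t': np.float64(0.0), 'joint_positions': array([ 1.23 ,  0.478,  0.022,  1.556, -0.011,  1.109, -0.083]), 'dq': array([-0.   , -0.001, -0.001,  0.001, -0.001, -0.   , -0.001]), 'joint_efforts': array([-0.0000e+00, -5.9645e+01,  1.6080e+00, -2.8119e+01,  1.2000e-02,
        9.0000e-03, -0.0000e+00]), 'eef_pos': array([ 0.156, -0.656,  0.23 ]), 'ee_rot': array([ 0.993,  0.116, -0.   , -0.001]), 'force': array([ 0.63 , -0.12 , -0.769]), 'moment': array([ 0.016,  0.018, -0.018]), 'finger_force': np.float64(0.0), 'opening': np.float64(0.085)}
top [[412.7, 0.0, 315.7], [0.0, 412.7, 200.2], [0.0, 0.0, 1.0]] [[0.012, -0.979, 0.201, 0.295], [-1.0, -0.012, 0.003, -0.016], [-0.0, -0.202, -0.979, 1.072], [0.0, 0.0, 0.0, 1.0]]
scene [[493.8, 0.0, 320.4], [0.0, 493.8, 205.5], [0.0, 0.0, 1.0]] [[-0.279, 0.76, -0.587, 1.335], [0.96, 0.209, -0.185, 0.236], [-0.018, -0.615, -0.788, 1.128], [0.0, 0.0, 0.0, 1.0]]
```

View pics/top0.png

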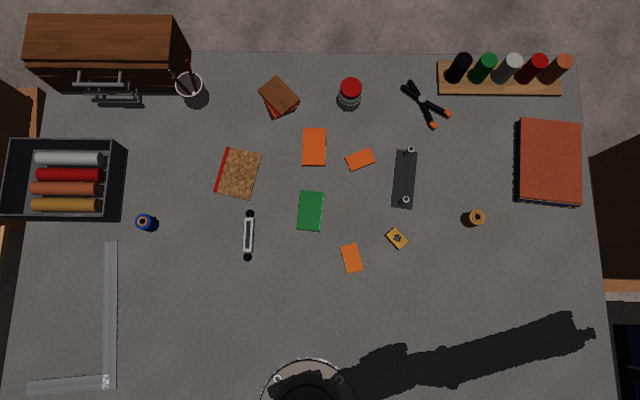

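View pics/scene0.png

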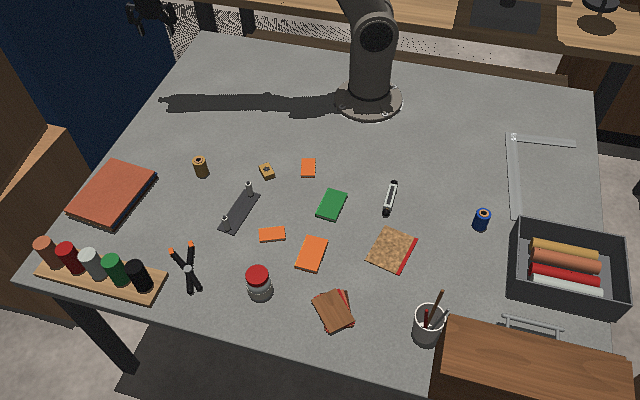

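The orange candidates in the top view are A (314,147), B (360,159), C (351,258) and the large red-orange book at (549,162). A looks like the largest of the notebooks. Gold roll: (475,218) rather than the roll or tubes in the tray and rack. Blue roll: (146,222). Next I'll measure these and crop close.

```bash
cat > h.py <<'E'
import numpy as np,cv2
from rig import r,eyes
def cloud(n,d):
    p=eyes.camera_params(n);K=p["camera_matrix"];T=np.array(p["T"])
    v,u=np.mgrid[:400,:640]
    P=np.stack([(u-K[0,2])/K[0,0]*d,(v-K[1,2])/K[1,1]*d,d],-1)
    return P@T[:3,:3].T+T[:3,3]
def rect(P):  # centre, long, short, yaw of the long side
    (c,(a,b),t)=cv2.minAreaRect((P*1000).astype(np.float32)); t=np.radians(t)
    if a<b:a,b,t=b,a,t+np.pi/2
    return np.round(c,1),round(a,1),round(b,1),round((np.degrees(t)+90)%180-90,1)
def proj(n,X):
    p=eyes.camera_params(n);T=np.array(p["T"]);q=(np.asarray(X)-T[:3,3])@T[:3,:3];k=p["camera_matrix"]@q;return k[:2]/k[2]
E
python3 - <<'E'
from h import *
im=cv2.imread("pics/top0.png");d=np.load("pics/top0.npy");W=cloud("top",d);hsv=cv2.cvtColor(im,cv2.COLOR_BGR2HSV)
print("table z",np.median(W[280:300,200:300,2]),W[280:300,200:300,2].std())
seeds=dict(A=(314,147),B=(360,159),C=(351,258),green=(311,211),mat=(240,172),guide=(404,180),die=(397,239),gold=(475,218),holder=(249,235),blue=(146,222))
for k,(u,v) in seeds.items():
    m=np.zeros((400,640),bool);w=55;m[max(0,v-w):v+w,u-w:u+w]=True
    z=W[...,2];m&=(d>0)&(z>0.0025)&(z<.3)
    n,l=cv2.connectedComponents(m.astype(np.uint8));m=l==l[v,u] 
    P=W[m];zt=np.percentile(P[:,2],95 if k not in("guide",) else 50)
    t=P[abs(P[:,2]-zt)<.005]
    print(k,l[v,u],m.sum(),"ztop",round(zt*1000,1),"top",rect(t[:,:2]),"all",rect(P[:,:2]),hsv[v,u])
x,y=215,50
cv2.imwrite("pics/crop1.png",cv2.resize(im[110:290,200:500],None,fx=2.6,fy=2.6,interpolation=cv2.INTER_CUBIC))
E
```

```text
table z -0.0006360351792782382 0.08624990812036658
A 131 875 ztop 16.6 top (array([660.6,  -4.7]), 104.8, 61.7, np.float64(-1.6)) all (array([664.1,  -3.9]), 116.7, 65.3, np.float64(0.4)) [ 10 209 177]
B 206 437 ztop 12.3 top (array([ 626.7, -128.1]), 74.9, 43.4, np.float64(-66.3)) all (array([ 627.9, -131. ]), 82.8, 55.1, np.float64(-71.2)) [ 10 207 177]
C 157 481 ztop 12.2 top (array([ 363.6, -105.3]), 71.6, 42.8, np.float64(15.7)) all (array([ 363.9, -106.9]), 71.8, 48.1, np.float64(14.7)) [ 11 197 177]
green 153 943 ztop 16.7 top (array([485.6,   2.6]), 103.8, 61.8, np.float64(-5.3)) all (array([486.5,   2.6]), 109.7, 65.6, np.float64(-2.7)) [ 67 162 101]
mat 160 1178 ztop 7.1 top (array([587.6, 198.1]), 135.0, 108.5, np.float64(-14.1)) all (array([587.6, 198.1]), 135.0, 108.5, np.float64(-14.1)) [ 14 141 103]
guide 124 1068 ztop 5.1 top (array([ 575.7, -246.2]), 161.6, 60.1, np.float64(-6.7)) all (array([ 575.7, -246.2]), 161.6, 60.1, np.float64(-6.7)) [150  17  45]
die 198 302 ztop 22.6 top (array([ 414.8, -220.9]), 51.6, 34.2, np.float64(41.7)) all (array([ 414.3, -221.9]), 55.1, 41.4, np.float64(37.0)) [133  23  79]
gold 193 325 ztop 61.3 top (array([ 465.2, -413.9]), 39.6, 36.0, np.float64(-88.6)) all (array([ 468.8, -426.4]), 66.6, 39.4, np.float64(-75.7)) [ 12 143  84]
holder 115 497 ztop 26.2 top (array([418.6, 159.9]), 123.2, 23.8, np.float64(-0.9)) all (array([417.4, 162. ]), 134.0, 34.6, np.float64(-3.5)) [150   8  33]
blue 159 329 ztop 61.1 top (array([443.3, 415.9]), 39.7, 36.6, np.float64(34.7)) all (array([446.6, 425.6]), 59.2, 40.1, np.float64(73.0)) [ 13 150 141]
```

View pics/crop1.png

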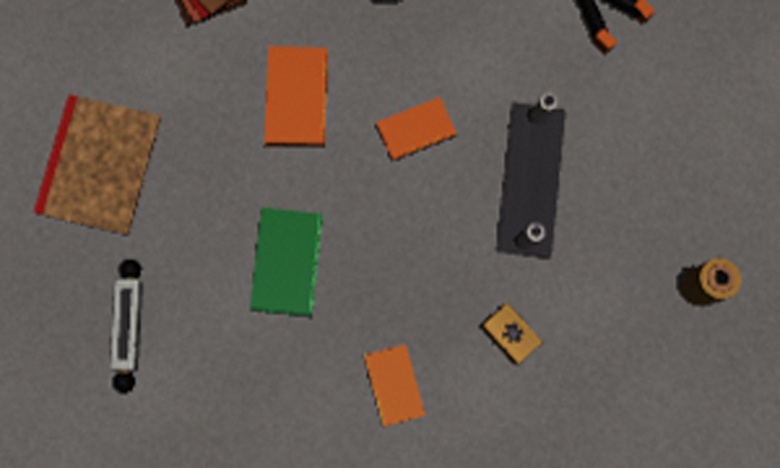

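A measures 104.8 x 61.7 mm, so it is the orange notebook for the job; B and C are about 75 x 43 mm decoys. The crop shows it at (296,97), the mat at (98,165), the guide at (532,180), the die at (511,333), the gold roll at (720,280) and the holder at (127,325). Now I'll refine the poses using rays to known planes from both cameras.

```bash
cat >> h.py <<'E'
def ray(n,uv,z):
    p=eyes.camera_params(n);K=p["camera_matrix"];T=np.array(p["T"])
    uv=np.atleast_2d(uv).astype(float);q=np.c_[(uv[:,0]-K[0,2])/K[0,0],(uv[:,1]-K[1,2])/K[1,1],np.ones(len(uv))]@T[:3,:3].T
    return (T[:3,3]+q*((z-T[2,3])/q[:,2])[:,None])[:,:2]
def plan(x,y,z,yawdeg):
    s=r.sense();from scipy.spatial.transform import Rotation as R
    R0=R.from_quat(s["ee_rot"]);c,sn=np.cos(np.radians(yawdeg)),np.sin(np.radians(yawdeg))
    Rt=R.from_matrix(np.array([[c,sn,0],[sn,-c,0],[0,0,-1]]))
    rv=(R0.inv()*Rt).as_rotvec()/.15; d=np.array([x,y,z])-s["eef_pos"]
    print("turn",np.round(rv,2),"shift after turn",np.round(Rt.inv().apply(d)/.02,2),"(before turn)",np.round(R0.inv().apply(d)/.02,2))
E
python3 - <<'E'
from h import *
for n,seeds in dict(top=dict(A=(314,147),green=(311,211),mat=(240,172),holder=(249,235),guide=(404,180),die=(397,239),gold=(475,218),blue=(146,222)),
  scene=dict(A=(311,254),green=(331,205),mat=(392,250),holder=(390,198),guide=(240,210),die=(267,172),gold=(200,166),blue=(482,219))).items():
    im=cv2.imread(f"pics/{n}0.png");d=np.load(f"pics/{n}0.npy");W=cloud(n,d);z=W[...,2]
    h,s,v=cv2.split(cv2.cvtColor(im,cv2.COLOR_BGR2HSV).astype(int))
    near=lambda uv,w:(abs(np.arange(640)[None]-uv[0])<w)&(abs(np.arange(400)[:,None]-uv[1])<w)
    col=s>70
    for k,uv in seeds.items():
        if k in("A","green","mat","die"):
            m=near(uv,45)&col
            if k!="mat":m&=(z>dict(A=.008,green=.008,die=.015)[k])
            zt=dict(A=.014,green=.014,mat=.004,die=.020)[k]
        elif k=="holder": m=near(uv,32)&(z>.017);zt=.024
        elif k=="guide": m=near(uv,50)&(v<75)&(z>.001)&(z<.012);zt=.005
        else: m=near(uv,26)&(z>.052);zt=.060
        m=cv2.morphologyEx(m.astype(np.uint8),cv2.MORPH_CLOSE,np.ones((3,3)))
        _,l,st,_=cv2.connectedComponentsWithStats(m);i=1+np.argmax(st[1:,4]);vv,uu=np.nonzero(l==i)
        P=ray(n,np.c_[uu,vv],zt)
        print(n,k,len(P),rect(P),np.round(P.mean(0)*1000,1), np.round(np.array(cv2.minEnclosingCircle((P*1000).astype(np.float32))[0]),1))
    m=near(seeds["guide"],48)&(z>.05)&(z<.07); _,l,st,c=cv2.connectedComponentsWithStats(m.astype(np.uint8))
    for i in range(1,len(st)): 
        if st[i,4]>5: print(n,"post",st[i,4],np.round(ray(n,c[i],.059)*1000,1))
E
```

```text
top A 852 (array([660.3,  -4.7]), 104.4, 61.8, np.float64(-1.6)) [659.9  -4.9] [660.   -5.1]
top green 938 (array([485.5,   2.6]), 103.9, 61.9, np.float64(-5.4)) [485.1   2.6] [485.5   2.1]
top mat 1794 (array([587.7, 198.4]), 131.4, 101.8, np.float64(-12.9)) [586.8 198.7] [588.2 198.2]
top holder 442 (array([419.5, 157.5]), 130.5, 28.4, np.float64(-0.6)) [418.  159.4] [419.5 160.9]
top guide 1111 (array([ 575.2, -247.5]), 161.2, 56.8, np.float64(-6.8)) [ 575.4 -246.8] [ 575.9 -247.8]
top die 253 (array([ 414.7, -220.7]), 51.6, 34.0, np.float64(41.5)) [ 414.5 -220.5] [ 414.3 -219.7]
top gold 212 (array([ 464.9, -412.5]), 39.7, 38.5, np.float64(76.3)) [ 464.9 -412.8] [ 463.9 -414.5]
top blue 211 (array([443.7, 415.2]), 38.3, 37.1, np.float64(5.3)) [443.3 414.8] [442.4 413.9]
top post 39 [[ 639.6 -254.4]]
top post 39 [[ 508.  -237.4]]
scene A 784 (array([663.5,  -5.6]), 105.5, 62.2, np.float64(-1.2)) [664.3  -5.6] [663.   -5.5]
scene green 618 (array([488.5,   2. ]), 105.1, 61.1, np.float64(-5.4)) [489.8   1.9] [488.6   2.9]
scene mat 1549 (array([590. , 197.9]), 132.4, 100.8, np.float64(-12.6)) [591.7 198. ] [589.7 196.5]
scene holder 277 (array([427.4, 156. ]), 129.4, 30.4, np.float64(-0.7)) [428.1 159.1] [427.5 163.1]
scene guide 420 (array([ 581.2, -246.7]), 158.2, 55.6, np.float64(-6.2)) [ 563.4 -242.7] [ 581.1 -246. ]
scene die 139 (array([ 420. , -221.6]), 54.2, 33.9, np.float64(42.6)) [ 420.5 -221.6] [ 419.9 -220.2]
scene gold 117 (array([ 473.8, -411.8]), 43.2, 37.6, np.float64(57.1)) [ 473.6 -412. ] [ 473.9 -408.8]
scene blue 153 (array([450.6, 414.5]), 42.1, 36.8, np.float64(4.3)) [450.4 415.2] [450.3 415.6]
scene post 34 [[ 485.8 -407.2]]
scene post 29 [[ 517.8 -236.8]]
scene post 29 [[ 648.7 -254.5]]
```

```bash
python3 -c "
from h import *
plan(.465,-.413,.2,-7)"
```

```text
turn [-0.01  0.    2.37] shift after turn [ 13.87 -13.96   1.52] (before turn) [17.86 -8.26  1.53]
```

arm_command(
  commands=[0,0,0,0,0,0.79,85,0,0,0,0,0,0.79,85,0,0,0,0,0,0.79,85,0.87,-0.87,0.1,0,0,0,85,0.87,-0.87,0.1,0,0,0,85,0.87,-0.87,0.1,0,0,0,85,0.87,-0.87,0.1,0,0,0,85,0.87,-0.87,0.1,0,0,0,85,0.87,-0.87,0.1,0,0,0,85,0.87,-0.87,0.1,0,0,0,85,0.87,-0.87,0.1,0,0,0,85,0.87,-0.87,0.1,0,0,0,85,0.87,-0.87,0.1,0,0,0,85,0.87,-0.87,0.1,0,0,0,85,0.87,-0.87,0.1,0,0,0,85,0.87,-0.87,0.1,0,0,0,85,0.87,-0.87,0.1,0,0,0,85,0.87,-0.87,0.1,0,0,0,85,0.87,-0.87,0.1,0,0,0,85],
)

```text
t: 2.0
eef_pos: [0.4666, -0.4137, 0.1988]
ee_rot: [0.998, -0.061, -0.0, -0.0]
force: [-0.4, -0.5, 0.2]
opening: 0.0851
finger_force: 0.0
```

```bash
python3 - <<'E'
from h import *
plan(.465,-.413,.022,-7)
im,d=eyes.camera("wrist");cv2.imwrite("pics/w1.png",im[...,::-1]);W=cloud("wrist",d);z=W[...,2]
print(np.round(r.sense()["eef_pos"],4),proj("wrist",[.465,-.413,.06]))
m=(z>.052)&(z<.07)&(abs(W[...,0]-.465)<.04)&(abs(W[...,1]+.413)<.04)
P=W[m];print(m.sum(),rect(P[:,:2]),P[:,2].mean(),cv2.minEnclosingCircle((P[:,:2]*1000).astype(np.float32)))
E
```

```text
turn [-0.  0. -0.] shift after turn [-0.08 -0.02  8.84] (before turn) [-0.08 -0.02  8.84]
[ 0.4709 -0.4095  0.1984] [325.88148271 189.56444748]
1773 (array([ 472.3, -409. ]), 39.2, 38.0, np.float64(-8.1)) 0.05817045913862091 ((472.2716979980469, -408.90032958984375), 19.947011947631836)
```

View pics/w1.png

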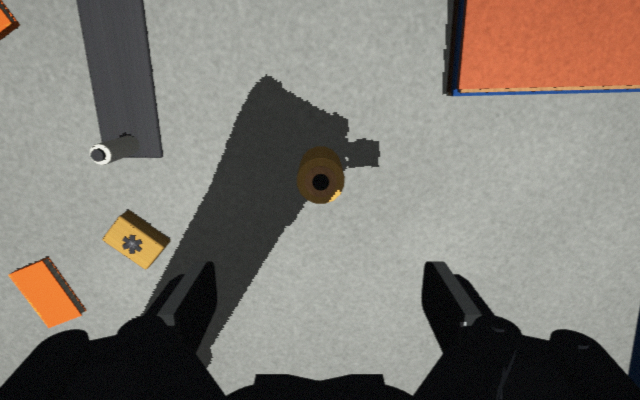

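The gold roll is at (320,180), ahead of the fingers, with nothing in the way. The arm was still settling during that shot, so I'll measure again at rest.

```bash
python3 - <<'E'
from h import *
for i in range(8): eyes.camera("top")
im,d=eyes.camera("wrist");W=cloud("wrist",d);z=W[...,2]
print(np.round(r.sense()["eef_pos"],4))
def f(k,c,z0,z1,w=.05):
    m=(z>z0)&(z<z1)&(abs(W[...,0]-c[0])<w)&(abs(W[...,1]-c[1])<w);P=W[m]
    print(k,m.sum(),rect(P[:,:2]),P[:,2].mean().round(4))
f("gold",(.467,-.412),.052,.07);f("die",(.415,-.22),.013,.03)
plan(.465,-.413,.022,-7)
E
```

```text
[ 0.4653 -0.4154  0.1994]
gold 1784 (array([ 468. , -413.6]), 38.8, 38.8, np.float64(-8.3)) 0.0585
die 1820 (array([ 416.8, -220.7]), 52.1, 35.2, np.float64(42.1)) 0.0193
turn [ 0.    0.   -0.01] shift after turn [-0.03 -0.12  8.87] (before turn) [-0.03 -0.12  8.87]
```

arm_command(
  commands=[0.1,-0.1,0.8,0,0,0,85,0,0,0.8,0,0,0,85,0,0,0.8,0,0,0,85,0,0,0.8,0,0,0,85,0,0,0.8,0,0,0,85,0,0,0.8,0,0,0,85,0,0,0.8,0,0,0,85,0,0,0.8,0,0,0,85,0,0,0.8,0,0,0,85,0,0,0.8,0,0,0,85,0,0,0.8,0,0,0,85,0,0,0,0,0,0,85,0,0,0,0,0,0,85,0,0,0,0,0,0,30,0,0,0,0,0,0,30,0,0,0,0,0,0,30,0,0,0,0,0,0,30,0,0,0,0,0,0,30,0,0,0,0,0,0,30],
)

```text
t: 4.4
eef_pos: [0.469, -0.4134, 0.0243]
ee_rot: [0.998, -0.061, 0.001, 0.001]
force: [-0.8, -1.2, 6.2]
opening: 0.0385
finger_force: 60.2
```

arm_command(
  commands=[0,0,-0.5,0,0,0,30,0,0,-0.9,0,0,0,30,0,0,-0.9,0,0,0,30,0,0,-0.9,0,0,0,30,0,0,-0.9,0,0,0,30,0,0,-0.9,0,0,0,30,0,0,0,0,0,0,30,0,0,0,0,0,0,30],
)

```text
t: 5.2
eef_pos: [0.4682, -0.4127, 0.1233]
ee_rot: [0.998, -0.061, 0.0, 0.0]
force: [-0.4, 0.4, -1.6]
opening: 0.0384
finger_force: 60.3
```

```bash
python3 -c "
from h import *
plan(.5775,-.247,.031,-7);print(r.sense()['opening'])"
```

```text
turn [ 0. -0. -0.] shift after turn [ 4.41 -8.89  4.61] (before turn) [ 4.41 -8.89  4.61]
0.0383944308053942
```

arm_command(
  commands=[0.37,-0.74,0,0,0,0,30,0.37,-0.74,0,0,0,0,30,0.37,-0.74,0,0,0,0,30,0.37,-0.74,0,0,0,0,30,0.37,-0.74,0,0,0,0,30,0.37,-0.74,0,0,0,0,30,0.37,-0.74,0,0,0,0,30,0.37,-0.74,0,0,0,0,30,0.37,-0.74,0,0,0,0,30,0.37,-0.74,0,0,0,0,30,0.37,-0.74,0,0,0,0,30,0.37,-0.74,0,0,0,0,30,0,0,0,0,0,0,30,0,0,0,0,0,0,30,0,0,0,0,0,0,30,0,0,0,0,0,0,30],
)

```text
t: 6.8
eef_pos: [0.5775, -0.2487, 0.1233]
ee_rot: [0.998, -0.062, -0.0, 0.0]
force: [-0.3, 0.6, -1.9]
opening: 0.0389
finger_force: 60.4
```

```bash
python3 - <<'E'
from h import *
import json
im,d=eyes.camera("wrist");cv2.imwrite("pics/w2.png",im[...,::-1]);W=cloud("wrist",d);z=W[...,2]
for c in ((.64,-.254),(.508,-.237)):
    m=(z>.05)&(z<.066)&(np.hypot(W[...,0]-c[0],W[...,1]-c[1])<.02);P=W[m]
    print(m.sum(),P[:,:2].mean(0) if len(P) else None)
plan(.5775,-.247,.031,-7)
E
```

```text
752 [ 0.6441071 -0.2553417]
0 None
turn [ 0.    0.   -0.01] shift after turn [-0.02 -0.07  4.62] (before turn) [-0.02 -0.08  4.62]
```

View pics/w2.png

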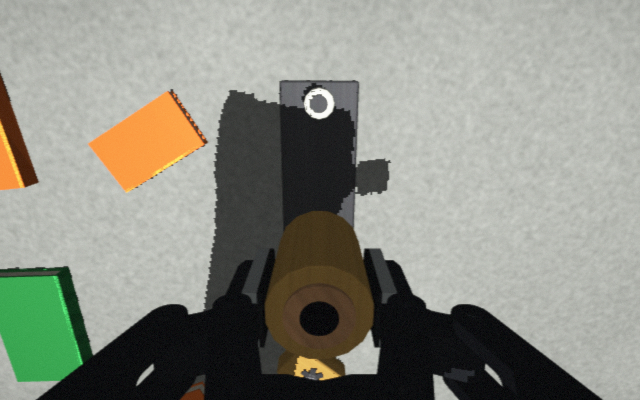

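The roll hangs in line with the plate, with the far post at (319,103). From that post the plate centre works out to (0.5776, -0.2472), which agrees with my target.

arm_command(
  commands=[0,-0.08,0.7,0,0,0,30,0,0,0.7,0,0,0,30,0,0,0.7,0,0,0,30,0,0,0.7,0,0,0,30,0,0,0.7,0,0,0,30,0,0,0.7,0,0,0,30,0,0,0.3,0,0,0,30,0,0,0.1,0,0,0,30,0,0,0,0,0,0,30,0,0,0,0,0,0,30,0,0,0,0,0,0,30],
)

```text
t: 7.95
eef_pos: [0.5789, -0.2461, 0.032]
ee_rot: [0.998, -0.061, 0.001, 0.0]
force: [0.6, -0.2, -1.6]
opening: 0.0382
finger_force: 60.4
```

arm_command(
  commands=[0,0,0.1,0,0,0,30,0,0,0,0,0,0,30,0,0,0,0,0,0,60,0,0,0,0,0,0,60,0,0,0,0,0,0,60,0,0,0,0,0,0,60,0,0,-0.5,0,0,0,60,0,0,-0.9,0,0,0,60,0,0,-0.9,0,0,0,60,0,0,-0.9,0,0,0,60,0,0,-0.9,0,0,0,60,0,0,-0.9,0,0,0,85,0,0,0,0,0,0,85],
)

```text
t: 9.25
eef_pos: [0.5803, -0.2466, 0.1328]
ee_rot: [0.998, -0.061, 0.003, 0.001]
force: [0.8, -0.6, -0.2]
opening: 0.0848
finger_force: 0.0
```

```bash
python3 -c "
from h import *
plan(.662,-.005,.12,-1.4)"
```

```text
turn [ 0.01 -0.04 -0.66] shift after turn [  3.79 -12.18   0.64] (before turn) [  2.57 -12.49   0.64]
```

arm_command(
  commands=[0,0,0,0,0,-0.66,85,0.27,-0.87,0,0,0,0,85,0.27,-0.87,0,0,0,0,85,0.27,-0.87,0,0,0,0,85,0.27,-0.87,0,0,0,0,85,0.27,-0.87,0,0,0,0,85,0.27,-0.87,0,0,0,0,85,0.27,-0.87,0,0,0,0,85,0.27,-0.87,0,0,0,0,85,0.27,-0.87,0,0,0,0,85,0.27,-0.87,0,0,0,0,85,0.27,-0.87,0,0,0,0,85,0.27,-0.87,0,0,0,0,85,0.27,-0.87,0,0,0,0,85,0.27,-0.87,0,0,0,0,85,0,0,0,0,0,0,85,0,0,0,0,0,0,85,0,0,0,0,0,0,85,0,0,0,0,0,0,85],
)

```text
t: 11.15
eef_pos: [0.6595, -0.0057, 0.1293]
ee_rot: [1.0, -0.013, -0.0, 0.0]
force: [-1.4, -0.7, -0.1]
opening: 0.085
finger_force: 0.0
```

```bash
python3 - <<'E'
from h import *
im,d=eyes.camera("top");cv2.imwrite("pics/t2.png",im[...,::-1]);W=cloud("top",d);z=W[...,2]
m=(z>.058)&(z<.075)&(np.hypot(W[...,0]-.575,W[...,1]+.246)<.03);P=W[m];print("gold",m.sum(),rect(P[:,:2]),P[:,2].mean())
im,d=eyes.camera("wrist");cv2.imwrite("pics/w3.png",im[...,::-1]);W=cloud("wrist",d);z=W[...,2]
h,s,v=cv2.split(cv2.cvtColor(im,cv2.COLOR_RGB2HSV));m=(s>90)&(z>.009)&(z<.02)&(abs(W[...,0]-.66)<.065)&(abs(W[...,1])<.05);P=W[m]
print("A",m.sum(),rect(P[:,:2]),P[:,2].mean())
plan(.662,-.005,.004,-1.4)
E
```

```text
gold 193 (array([ 575.8, -245.2]), 40.2, 37.5, np.float64(-44.1)) 0.06332722315267231
A 10978 (array([661.6,  -3.5]), 104.8, 62.2, np.float64(-1.2)) 0.01366871084627296
turn [ 0.    0.   -0.01] shift after turn [ 0.12 -0.02  6.27] (before turn) [ 0.12 -0.02  6.27]
```

View pics/w3.png

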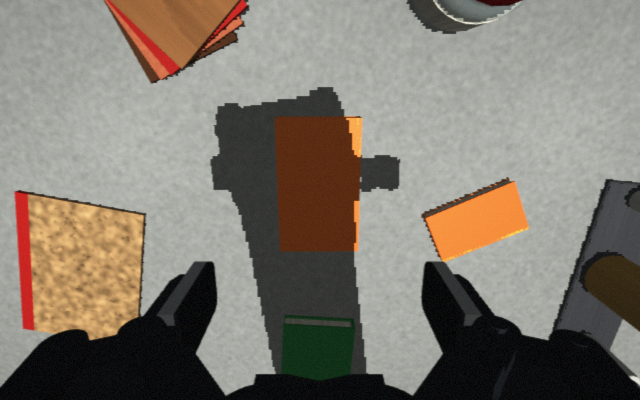

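Notebook A is at (318,183), framed squarely between the open fingers, and the roll measures within 2 mm of midway. Descending to grip.

arm_command(
  commands=[0.12,-0.1,0.7,0,0,0,85,0,0,0.7,0,0,0,85,0,0,0.7,0,0,0,85,0,0,0.7,0,0,0,85,0,0,0.7,0,0,0,85,0,0,0.7,0,0,0,85,0,0,0.7,0,0,0,85,0,0,0.7,0,0,0,85,0,0,0.4,0,0,0,85,0,0,0.25,0,0,0,85,0,0,0,0,0,0,85,0,0,0,0,0,0,85,0,0,0,0,0,0,50,0,0,0,0,0,0,50,0,0,0,0,0,0,50,0,0,0,0,0,0,50,0,0,0,0,0,0,50],
)

```text
t: 12.95
eef_pos: [0.6629, -0.0024, 0.0059]
ee_rot: [1.0, -0.012, 0.001, 0.0]
force: [-2.1, -0.3, 8.1]
opening: 0.0592
finger_force: 62.6
```

arm_command(
  commands=[0,0,-0.3,0,0,0,50,0,0,-0.5,0,0,0,50,0,0,-0.8,0,0,0,50,0,0,-0.8,0,0,0,50,0,0,-0.8,0,0,0,50,0,0,-0.3,0,0,0,50,0,0,0,0,0,0,50,0,0,0,0,0,0,50],
)

```text
t: 13.75
eef_pos: [0.6619, -0.0022, 0.0741]
ee_rot: [1.0, -0.012, -0.0, 0.0]
force: [-0.6, -0.3, -1.0]
opening: 0.0589
finger_force: 64.5
```

```bash
cat > look.py <<'E'
from h import *
import sys
im,d=eyes.camera("wrist");cv2.imwrite(f"pics/{sys.argv[1]}.png",im[...,::-1]);W=cloud("wrist",d);z=W[...,2]
h,s,v=cv2.split(cv2.cvtColor(im,cv2.COLOR_RGB2HSV));e=r.sense()["eef_pos"]
m=(abs(h.astype(int)-10)<6)&(s>120)&(abs(W[...,0]-e[0])<.08)&(abs(W[...,1]-e[1])<.06)&(z>.02)
n,l,st,_=cv2.connectedComponentsWithStats(m.astype(np.uint8));P=W[l==1+np.argmax(st[1:,4])]
print("held",len(P),rect(P[:,:2]),"z",P[:,2].mean(),"plane slope",np.linalg.lstsq(np.c_[P[:,:2]-P[:,:2].mean(0),np.ones(len(P))],P[:,2],rcond=None)[0][:2],"eef",e.round(4))
E
python3 look.py w4
```

```text
held 32514 (array([674. ,  -1.3]), 131.5, 62.5, np.float64(-1.0)) z 0.08162537743174052 plane slope [ 0.02394957 -0.00508042] eef [ 0.6616 -0.0022  0.0737]
```

View pics/w4.png

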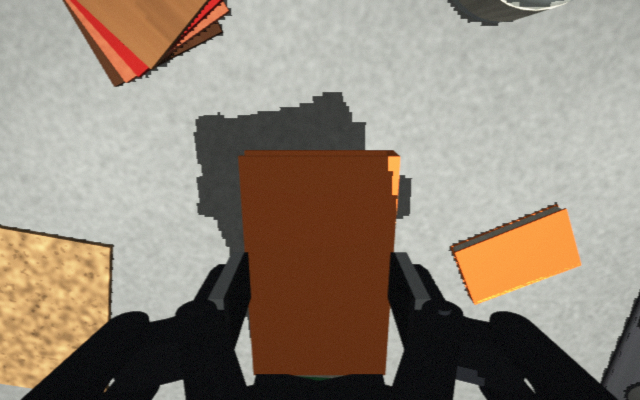

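```bash
python3 -c "
from h import *
plan(.590,.198,.012,-12.8)"
```

```text
turn [0.   0.01 1.33] shift after turn [-5.71 -8.97  3.08] (before turn) [-3.81 -9.92  3.09]
```

arm_command(
  commands=[0,0,0,0,0,0.66,50,0,0,0,0,0,0.67,50,-0.44,-0.69,0,0,0,0,50,-0.44,-0.69,0,0,0,0,50,-0.44,-0.69,0,0,0,0,50,-0.44,-0.69,0,0,0,0,50,-0.44,-0.69,0,0,0,0,50,-0.44,-0.69,0,0,0,0,50,-0.44,-0.69,0,0,0,0,50,-0.44,-0.69,0,0,0,0,50,-0.44,-0.69,0,0,0,0,50,-0.44,-0.69,0,0,0,0,50,-0.44,-0.69,0,0,0,0,50,-0.44,-0.69,0,0,0,0,50,-0.44,-0.69,0,0,0,0,50,0,0,0,0,0,0,50,0,0,0,0,0,0,50,0,0,0,0,0,0,50,0,0,0,0,0,0,50],
)

```text
t: 15.7
eef_pos: [0.5908, 0.1967, 0.0743]
ee_rot: [0.994, -0.112, 0.0, 0.0]
force: [0.3, -0.4, -1.0]
opening: 0.059
finger_force: 64.5
```

```bash
python3 - <<'E'
from h import *
im,d=eyes.camera("wrist");cv2.imwrite("pics/w5.png",im[...,::-1])
plan(.590,.198,.012,-12.8)
c,s=np.cos(np.radians(-12.8)),np.sin(np.radians(-12.8))
for a,b in((65,50),(65,-50),(-65,50)): print((a,b),proj("wrist",[.589+(a*c-b*s)/1e3,.198+(a*s+b*c)/1e3,.004]).round())
E
```

```text
turn [ 0.   -0.   -0.01] shift after turn [-0.05 -0.05  3.12] (before turn) [-0.05 -0.05  3.12]
(65, 50) [233. 109.]
(65, -50) [406. 109.]
(-65, 50) [247. 303.]
```

View pics/w5.png

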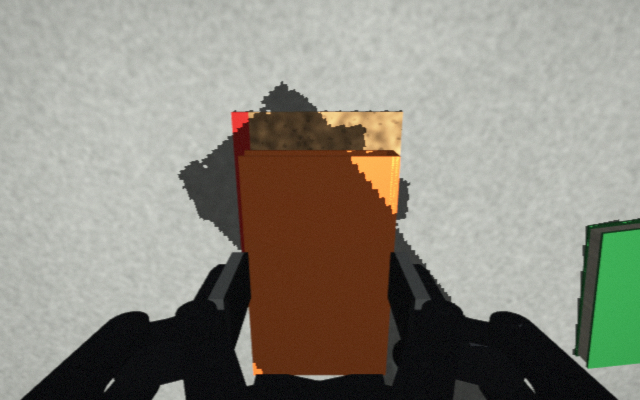

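The mat's far corners show at (232,112) and (403,111), within 2 mm of my prediction, and the notebook is square to it. Lowering.

arm_command(
  commands=[-0.1,-0.1,0.6,0,0,0,50,0,0,0.7,0,0,0,50,0,0,0.7,0,0,0,50,0,0,0.6,0,0,0,50,0,0,0.3,0,0,0,50,0,0,0.2,0,0,0,50,0,0,0.05,0,0,0,50,0,0,0,0,0,0,50,0,0,0,0,0,0,50,0,0,0,0,0,0,50],
)

```text
t: 16.75
eef_pos: [0.5892, 0.2006, 0.0118]
ee_rot: [0.994, -0.111, 0.0, -0.0]
force: [-1.2, -0.9, -1.4]
opening: 0.0591
finger_force: 64.5
```

arm_command(
  commands=[0,0,0.08,0,0,0,50,0,0,0,0,0,0,50,0,0,0,0,0,0,50,0,0,0,0,0,0,80,0,0,0,0,0,0,80,0,0,0,0,0,0,80,0,0,0,0,0,0,80,0,0,-0.4,0,0,0,80,0,0,-0.9,0,0,0,80,0,0,-0.9,0,0,0,80,0,0,-0.9,0,0,0,80,0,0,-0.9,0,0,0,80,0,0,-0.9,0,0,0,80,0,0,-0.9,0,0,0,80,0,0,0,0,0,0,80],
)

```text
t: 18.25
eef_pos: [0.5907, 0.2012, 0.129]
ee_rot: [0.994, -0.111, 0.002, -0.001]
force: [-0.4, 1.0, 0.7]
opening: 0.0802
finger_force: 0.0
```

```bash
python3 - <<'E'
from h import *
for i in range(6): eyes.camera("top")
im,d=eyes.camera("wrist");cv2.imwrite("pics/w6.png",im[...,::-1]);W=cloud("wrist",d);z=W[...,2]
h,s,v=cv2.split(cv2.cvtColor(im,cv2.COLOR_RGB2HSV));b=(abs(W[...,0]-.588)<.09)&(abs(W[...,1]-.2)<.08)&(s>70)
for k,m in(("nb",b&(z>.012)&(z<.03)),("mat",b&(z>.0)&(z<.03))):
    P=W[cv2.morphologyEx(m.astype(np.uint8),cv2.MORPH_OPEN,np.ones((5,5)))>0];print(k,len(P),rect(P[:,:2]),P[:,2].mean())
plan(.4165,-.2205,.16,42)
E
```

```text
nb 11563 (array([588.4, 202.2]), 104.5, 62.1, np.float64(-12.7)) 0.01773738878968377
mat 21353 (array([588.1, 200.1]), 130.5, 101.5, np.float64(-12.8)) 0.011339419121535452
turn [ 0.    0.01 -6.37] shift after turn [-20.46   9.89  -1.76] (before turn) [-3.72 22.42 -1.73]
```

arm_command(
  commands=[0,0,0,0,0,-0.8,85,0,0,0,0,0,-0.8,85,0,0,0,0,0,-0.8,85,0,0,0,0,0,-0.8,85,0,0,0,0,0,-0.8,85,0,0,0,0,0,-0.8,85,0,0,0,0,0,-0.8,85,0,0,0,0,0,-0.77,85,-0.85,0.41,0,0,0,0,85,-0.85,0.41,0,0,0,0,85,-0.85,0.41,0,0,0,0,85,-0.85,0.41,0,0,0,0,85,-0.85,0.41,0,0,0,0,85,-0.85,0.41,0,0,0,0,85,-0.85,0.41,0,0,0,0,85,-0.85,0.41,0,0,0,0,85,-0.85,0.41,0,0,0,0,85,-0.85,0.41,0,0,0,0,85,-0.85,0.41,0,0,0,0,85,-0.85,0.41,0,0,0,0,85],
)

```text
t: 20.6
eef_pos: [0.5022, -0.0105, 0.1258]
ee_rot: [0.934, 0.358, 0.0, 0.0]
force: [0.4, 0.5, 0.0]
opening: 0.0851
finger_force: 0.0
```

arm_command(
  commands=[-0.85,0.41,0,0,0,0,85,-0.85,0.41,0,0,0,0,85,-0.85,0.41,0,0,0,0,85,-0.85,0.41,0,0,0,0,85,-0.85,0.41,0,0,0,0,85,-0.85,0.41,0,0,0,0,85,-0.85,0.41,0,0,0,0,85,-0.85,0.41,0,0,0,0,85,-0.85,0.41,0,0,0,0,85,-0.85,0.41,0,0,0,0,85,-0.85,0.41,0,0,0,0,85,-0.85,0.41,0,0,0,0,85,0,0,0,0,0,0,85,0,0,0,0,0,0,85,0,0,0,0,0,0,85],
)

```text
t: 22.1
eef_pos: [0.4173, -0.2179, 0.1258]
ee_rot: [0.934, 0.359, 0.0, -0.0]
force: [-0.6, -0.6, -0.6]
opening: 0.085
finger_force: 0.0
```

```bash
python3 - <<'E'
from h import *
for i in range(4): eyes.camera("top")
im,d=eyes.camera("wrist");cv2.imwrite("pics/w7.png",im[...,::-1]);W=cloud("wrist",d);z=W[...,2]
m=(z>.013)&(z<.026)&(abs(W[...,0]-.416)<.05)&(abs(W[...,1]+.22)<.05);P=W[m];c=rect(P[:,:2]);print(len(P),c,P[:,2].mean())
plan(.4165,-.2205,.005,42)
E
```

```text
3166 (array([ 416.3, -220.5]), 52.3, 34.1, np.float64(41.8)) 0.019593068095557435
turn [-0. -0.  0.] shift after turn [-0.11  0.06  6.04] (before turn) [-0.11  0.06  6.04]
```

arm_command(
  commands=[-0.05,0.1,0.7,0,0,0,85,0,0,0.7,0,0,0,85,0,0,0.7,0,0,0,85,0,0,0.7,0,0,0,85,0,0,0.7,0,0,0,85,0,0,0.7,0,0,0,85,0,0,0.7,0,0,0,85,0,0,0.6,0,0,0,85,0,0,0.4,0,0,0,85,0,0,0,0,0,0,85,0,0,0,0,0,0,85,0,0,0,0,0,0,20,0,0,0,0,0,0,20,0,0,0,0,0,0,20,0,0,0,0,0,0,20,0,0,0,0,0,0,20,0,0,0,0,0,0,20],
)

```text
t: 24.05
eef_pos: [0.4178, -0.2209, 0.0083]
ee_rot: [0.934, 0.358, 0.0, 0.0]
force: [-1.7, 0.9, 6.5]
opening: 0.0324
finger_force: 60.0
```

arm_command(
  commands=[0,0,-0.3,0,0,0,20,0,0,-0.6,0,0,0,20,0,0,-0.9,0,0,0,20,0,0,-0.9,0,0,0,20,0,0,-0.9,0,0,0,20,0,0,-0.9,0,0,0,20,0,0,0,0,0,0,20,0,0,0,0,0,0,20],
)

```text
t: 24.85
eef_pos: [0.4175, -0.2209, 0.0979]
ee_rot: [0.934, 0.358, 0.0, 0.0]
force: [-0.1, 0.1, -3.8]
opening: 0.0322
finger_force: 60.5
```

```bash
python3 - <<'E'
from h import *
s=r.sense();print(s["opening"],s["force"])
im,d=eyes.camera("wrist");cv2.imwrite("pics/w8.png",im[...,::-1])
plan(.588,.202,.12,-12.7)
E
```

```text
0.03221260516071222 [-0.10093108  0.05282807 -3.7601053 ]
turn [-0.    0.    6.36] shift after turn [  3.69 -22.49  -1.13] (before turn) [ 20.48 -10.    -1.13]
```

View pics/w8.png

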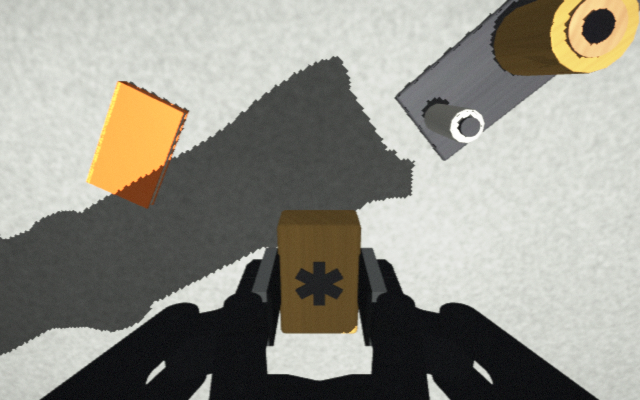

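The die hangs level and square in the fingers at (319,270). Carrying it over.

arm_command(
  commands=[0.85,-0.42,-0.05,0,0,0,20,0.85,-0.42,-0.05,0,0,0,20,0.85,-0.42,-0.05,0,0,0,20,0.85,-0.42,-0.05,0,0,0,20,0.85,-0.42,-0.05,0,0,0,20,0.85,-0.42,-0.05,0,0,0,20,0.85,-0.42,-0.05,0,0,0,20,0.85,-0.42,-0.05,0,0,0,20,0.85,-0.42,-0.05,0,0,0,20,0.85,-0.42,-0.05,0,0,0,20,0.85,-0.42,-0.05,0,0,0,20,0.85,-0.42,-0.05,0,0,0,20,0.85,-0.42,-0.05,0,0,0,20,0.85,-0.42,-0.05,0,0,0,20,0.85,-0.42,-0.05,0,0,0,20,0.85,-0.42,-0.05,0,0,0,20],
)

```text
t: 26.5
eef_pos: [0.5293, 0.0616, 0.1123]
ee_rot: [0.934, 0.358, -0.001, -0.0]
force: [0.2, -0.1, -2.6]
opening: 0.0324
finger_force: 60.4
```

arm_command(
  commands=[0.85,-0.42,-0.05,0,0,0,20,0.85,-0.42,-0.05,0,0,0,20,0.85,-0.42,-0.05,0,0,0,20,0.85,-0.42,-0.05,0,0,0,20,0.85,-0.42,-0.05,0,0,0,20,0.85,-0.42,-0.05,0,0,0,20,0.85,-0.42,-0.05,0,0,0,20,0.85,-0.42,-0.05,0,0,0,20,0,0,0,0,0,0.8,20,0,0,0,0,0,0.8,20,0,0,0,0,0,0.8,20,0,0,0,0,0,0.8,20,0,0,0,0,0,0.8,20,0,0,0,0,0,0.8,20,0,0,0,0,0,0.8,20,0,0,0,0,0,0.76,20,0,0,0,0,0,0,20,0,0,0,0,0,0,20,0,0,0,0,0,0,20,0,0,0,0,0,0,20],
)

```text
t: 28.5
eef_pos: [0.5863, 0.2019, 0.1217]
ee_rot: [0.994, -0.11, -0.0, -0.0]
force: [-0.3, -0.0, -3.1]
opening: 0.0319
finger_force: 60.4
```

```bash
python3 - <<'E'
from h import *
plan(.589,.202,.028,-12.7)
E
```

```text
turn [-0.    0.    0.01] shift after turn [ 0.13 -0.03  4.68] (before turn) [ 0.13 -0.03  4.68]
```

arm_command(
  commands=[0.13,-0.03,0.7,0,0,0,20,0,0,0.8,0,0,0,20,0,0,0.8,0,0,0,20,0,0,0.8,0,0,0,20,0,0,0.8,0,0,0,20,0,0,0.4,0,0,0,20,0,0,0.25,0,0,0,20,0,0,0.15,0,0,0,20,0,0,0,0,0,0,20,0,0,0,0,0,0,20,0,0,0,0,0,0,20],
)

```text
t: 29.6
eef_pos: [0.5894, 0.2021, 0.0284]
ee_rot: [0.994, -0.111, 0.001, -0.0]
force: [0.0, -0.3, -2.6]
opening: 0.0321
finger_force: 60.4
```

Still about 2 mm above the notebook. I'll ease down, release and lift.

arm_command(
  commands=[0,0,0.08,0,0,0,20,0,0,0,0,0,0,20,0,0,0,0,0,0,20,0,0,0,0,0,0,55,0,0,0,0,0,0,55,0,0,0,0,0,0,55,0,0,0,0,0,0,55,0,0,-0.4,0,0,0,55,0,0,-0.9,0,0,0,55,0,0,-0.9,0,0,0,55,0,0,-0.9,0,0,0,55,0,0,-0.9,0,0,0,55,0,0,-0.9,0,0,0,55,0,0,0,0,0,0,55],
)

```text
t: 31.0
eef_pos: [0.5908, 0.2026, 0.1274]
ee_rot: [0.994, -0.111, 0.002, -0.001]
force: [-0.2, -0.2, -0.6]
opening: 0.0552
finger_force: 0.0
```

```bash
python3 - <<'E'
from h import *
for i in range(6): eyes.camera("top")
im,d=eyes.camera("wrist");cv2.imwrite("pics/w9.png",im[...,::-1]);W=cloud("wrist",d);z=W[...,2]
h,s,v=cv2.split(cv2.cvtColor(im,cv2.COLOR_RGB2HSV));b=(abs(W[...,0]-.588)<.09)&(abs(W[...,1]-.2)<.08)
for k,m in(("die",b&(z>.03)&(z<.045)),("nb",b&(s>70)&(z>.012)&(z<.045))):
    P=W[cv2.morphologyEx(m.astype(np.uint8),cv2.MORPH_OPEN,np.ones((5,5)))>0];print(k,len(P),rect(P[:,:2]),P[:,2].mean())
plan(.421,.159,.12,-1)
E
```

```text
die 3725 (array([588.1, 203.8]), 52.2, 34.1, np.float64(-12.7)) 0.03765319122283637
nb 11243 (array([588.3, 202.1]), 104.7, 62.1, np.float64(-12.8)) 0.023526097652581852
turn [ 0.01  0.01 -1.36] shift after turn [-8.33  2.28  0.16] (before turn) [-7.69  3.92  0.17]
```

The die is 2 mm off the notebook's centre and aligned with it. Now the type holder: I'll go above it and measure its angle.

arm_command(
  commands=[0,0,0,0,0,-0.68,70,0,0,0,0,0,-0.68,70,-0.83,0.23,0,0,0,0,70,-0.83,0.23,0,0,0,0,70,-0.83,0.23,0,0,0,0,70,-0.83,0.23,0,0,0,0,70,-0.83,0.23,0,0,0,0,70,-0.83,0.23,0,0,0,0,70,-0.83,0.23,0,0,0,0,70,-0.83,0.23,0,0,0,0,70,-0.83,0.23,0,0,0,0,70,-0.83,0.23,0,0,0,0,70,0,0,0,0,0,0,70,0,0,0,0,0,0,70,0,0,0,0,0,0,70],
)

```text
t: 32.85
eef_pos: [0.4231, 0.1592, 0.1242]
ee_rot: [1.0, -0.009, 0.0, -0.0]
force: [0.7, 0.5, 0.8]
opening: 0.0698
finger_force: 0.0
```

```bash
python3 - <<'E'
from h import *
for i in range(4): eyes.camera("top")
im,d=eyes.camera("wrist");cv2.imwrite("pics/w10.png",im[...,::-1]);W=cloud("wrist",d);z=W[...,2]
m=(z>.017)&(z<.032)&(abs(W[...,0]-.421)<.09)&(abs(W[...,1]-.159)<.04)
n,l,st,_=cv2.connectedComponentsWithStats(m.astype(np.uint8));P=W[l==1+np.argmax(st[1:,4])]
print(len(P),rect(P[:,:2]),P[:,:2].mean(0),P[:,2].mean());c=P[:,:2]-P[:,:2].mean(0);V=np.linalg.svd(c,full_matrices=False)[2][0];print(np.degrees(np.arctan(V[1]/V[0])))
plan(.421,.159,.008,-1)
E
```

```text
5026 (array([420. , 161.1]), 130.9, 24.1, np.float64(-0.6)) [0.42526467 0.1610285 ] 0.023037479393413444
-0.5658904714590479
turn [-0. -0. -0.] shift after turn [-0.08 -0.    5.8 ] (before turn) [-0.08  0.    5.8 ]
```

View pics/w10.png

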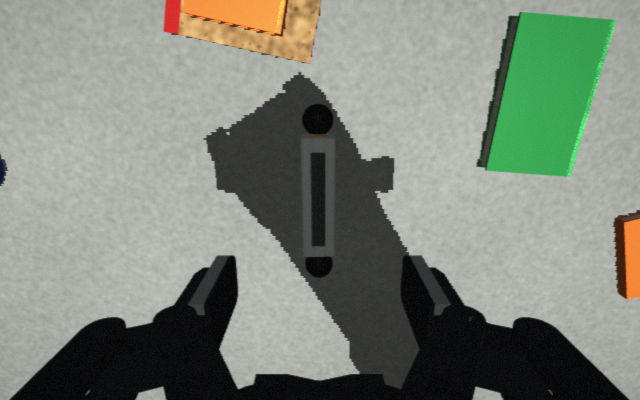

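The holder lies at (318,190), almost parallel to the tool, with the bar spanning rows 137-257. Descending to grip it.

arm_command(
  commands=[-0.1,-0.1,0.7,0,0,0,70,0,0,0.7,0,0,0,70,0,0,0.7,0,0,0,70,0,0,0.7,0,0,0,70,0,0,0.7,0,0,0,70,0,0,0.7,0,0,0,70,0,0,0.7,0,0,0,70,0,0,0.5,0,0,0,70,0,0,0.4,0,0,0,70,0,0,0,0,0,0,70,0,0,0,0,0,0,70,0,0,0,0,0,0,15,0,0,0,0,0,0,15,0,0,0,0,0,0,15,0,0,0,0,0,0,15,0,0,0,0,0,0,15,0,0,0,0,0,0,15],
)

```text
t: 34.8
eef_pos: [0.4204, 0.1609, 0.0087]
ee_rot: [1.0, -0.009, 0.0, -0.0]
force: [-0.8, -0.0, 7.4]
opening: 0.0227
finger_force: 59.2
```

arm_command(
  commands=[0,0,-0.3,0,0,0,15,0,0,-0.6,0,0,0,15,0,0,-0.9,0,0,0,15,0,0,-0.9,0,0,0,15,0,0,-0.9,0,0,0,15,0,0,-0.9,0,0,0,15,0,0,0,0,0,0,15,0,0,0,0,0,0,15],
)

```text
t: 35.6
eef_pos: [0.4203, 0.1609, 0.0985]
ee_rot: [1.0, -0.009, 0.001, -0.0]
force: [-0.2, 0.1, -1.8]
opening: 0.0222
finger_force: 59.2
```

```bash
python3 - <<'E'
from h import *
s=r.sense();print(s["opening"],s["force"])
a=np.radians(-12.8);x,y=.588-.083*np.sin(a),.2+.083*np.cos(a)
print(x,y);plan(x+.002,y,.011,-12.8)
E
```

```text
0.022199476783150915 [-0.20649116  0.1481907  -1.77208076]
0.6063885253024157 0.28093739640736176
turn [-0.   -0.01  1.37] shift after turn [ 7.84 -7.94  4.37] (before turn) [ 9.29 -6.17  4.39]
```

arm_command(
  commands=[0,0,0,0,0,0.69,15,0,0,0,0,0,0.68,15,0.65,-0.66,0,0,0,0,15,0.65,-0.66,0,0,0,0,15,0.65,-0.66,0,0,0,0,15,0.65,-0.66,0,0,0,0,15,0.65,-0.66,0,0,0,0,15,0.65,-0.66,0,0,0,0,15,0.65,-0.66,0,0,0,0,15,0.65,-0.66,0,0,0,0,15,0.65,-0.66,0,0,0,0,15,0.65,-0.66,0,0,0,0,15,0.65,-0.66,0,0,0,0,15,0.65,-0.66,0,0,0,0,15,0,0,0,0,0,0,15,0,0,0,0,0,0,15,0,0,0,0,0,0,15,0,0,0,0,0,0,15],
)

```text
t: 37.4
eef_pos: [0.6065, 0.2801, 0.0977]
ee_rot: [0.994, -0.111, -0.0, 0.0]
force: [-0.5, -0.8, -2.0]
opening: 0.0226
finger_force: 59.2
```

```bash
python3 - <<'E'
from h import *
im,d=eyes.camera("wrist");cv2.imwrite("pics/w11.png",im[...,::-1])
plan(.6075,.281,.010,-12.8);print(r.sense()["opening"])
E
```

```text
turn [ 0.  0. -0.] shift after turn [ 0.03 -0.04  4.4 ] (before turn) [ 0.03 -0.05  4.4 ]
0.022478092518307114
```

View pics/w11.png

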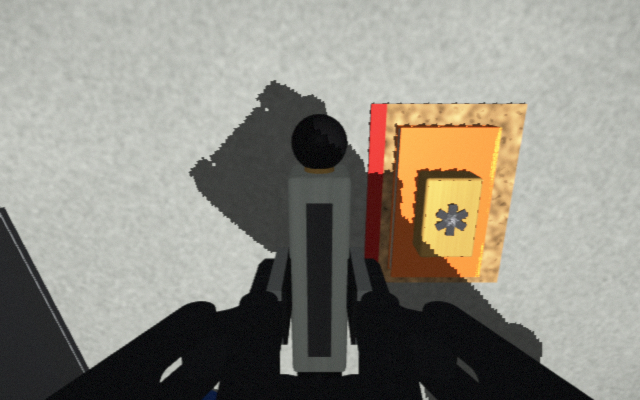

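The holder, in the fingers at (319,270), is parallel to the red edge at column 377 and clear of the mat. Lowering.

arm_command(
  commands=[0,-0.04,0.8,0,0,0,15,0,0,0.8,0,0,0,15,0,0,0.8,0,0,0,15,0,0,0.8,0,0,0,15,0,0,0.6,0,0,0,15,0,0,0.3,0,0,0,15,0,0,0.2,0,0,0,15,0,0,0.1,0,0,0,15,0,0,0,0,0,0,15,0,0,0,0,0,0,15,0,0,0.06,0,0,0,15,0,0,0,0,0,0,15,0,0,0,0,0,0,15],
)

```text
t: 38.75
eef_pos: [0.6076, 0.2816, 0.0091]
ee_rot: [0.994, -0.111, 0.0, -0.0]
force: [-0.4, -0.4, -1.3]
opening: 0.0225
finger_force: 59.2
```

arm_command(
  commands=[0,0,0.02,0,0,0,15,0,0,0,0,0,0,36,0,0,0,0,0,0,36,0,0,0,0,0,0,36,0,0,-0.4,0,0,0,36,0,0,-0.9,0,0,0,36,0,0,-0.9,0,0,0,36,0,0,-0.9,0,0,0,36,0,0,-0.9,0,0,0,36,0,0,-0.9,0,0,0,36,0,0,-0.9,0,0,0,36,0,0,0,0,0,0,36,0,0,0,0,0,0,36,0,0,0,0,0,0,36],
)

```text
t: 40.15
eef_pos: [0.6071, 0.2814, 0.1243]
ee_rot: [0.994, -0.111, -0.0, 0.0]
force: [0.3, -0.1, -0.8]
opening: 0.036
finger_force: 0.0
```

```bash
python3 - <<'E'
from h import *
for i in range(4): eyes.camera("top")
print(r.sense()["opening"],r.sense()["eef_pos"])
im,d=eyes.camera("wrist");W=cloud("wrist",d);z=W[...,2]
h,s,v=cv2.split(cv2.cvtColor(im,cv2.COLOR_RGB2HSV));X,Y=W[...,0],W[...,1];b=(abs(X-.588)<.09)&(abs(Y-.195)<.07)
def f(k,m):
    n,l,st,_=cv2.connectedComponentsWithStats(m.astype(np.uint8));P=W[l==1+np.argmax(st[1:,4])];q=rect(P[:,:2]);print(k,len(P),q,P[:,2].mean().round(4));return q
f("die",b&(z>.03)&(z<.045));f("nb",b&(s>70)&(z>.012)&(z<.045));M=f("mat",b&(s>70)&(z>0)&(z<.045))
H=f("holder",(z>.015)&(z<.032)&(abs(X-.607)<.08)&(abs(Y-.281)<.035))
a=np.radians(M[3]);D=H[0]-M[0];print("holder in mat",D@[np.cos(a),np.sin(a)],D@[-np.sin(a),np.cos(a)])
im,d=eyes.camera("top");cv2.imwrite("pics/t3.png",im[...,::-1]);W=cloud("top",d);z=W[...,2]
for k,c in(("gold",(.575,-.246)),("blue",(.443,.415))):
    m=(z>.055)&(z<.075)&(np.hypot(W[...,0]-c[0],W[...,1]-c[1])<.03);P=W[m];print(k,rect(P[:,:2]),P[:,2].mean())
hsv=cv2.cvtColor(im,cv2.COLOR_RGB2HSV);P=W[(abs(hsv[...,0].astype(int)-67)<10)&(hsv[...,1]>90)&(z>.008)&(abs(W[...,0]-.485)<.09)&(abs(W[...,1])<.08)];print("green",rect(P[:,:2]))
cv2.imwrite("pics/t3c.png",cv2.resize(im[100:280,110:500,::-1],None,fx=2,fy=2,interpolation=cv2.INTER_CUBIC))
E
```

```text
0.03627680657394893 [0.60711839 0.28140995 0.12371299]
die 3825 (array([588.4, 204.1]), 52.1, 34.1, np.float64(-12.4)) 0.0375
nb 11262 (array([588.4, 202. ]), 104.6, 62.8, np.float64(-12.9)) 0.0239
mat 20657 (array([587.9, 199.1]), 130.5, 102.4, np.float64(-12.8)) 0.0148
holder 5274 (array([607.9, 283. ]), 132.2, 24.0, np.float64(-12.7)) 0.0229
holder in mat 0.9150681358379593 86.24600077862611
gold (array([ 575.3, -244.2]), 38.9, 38.5, np.float64(18.2)) 0.06304530106385024
blue (array([0., 0.]), 0.0, 0.0, np.float64(0.0)) nan
green (array([486. ,   2.5]), 104.3, 61.5, np.float64(-5.3))<stdin>:13: RuntimeWarning: Mean of empty slice.
  ret = ret.dtype.type(ret / rcount)
```

View pics/t3c.png

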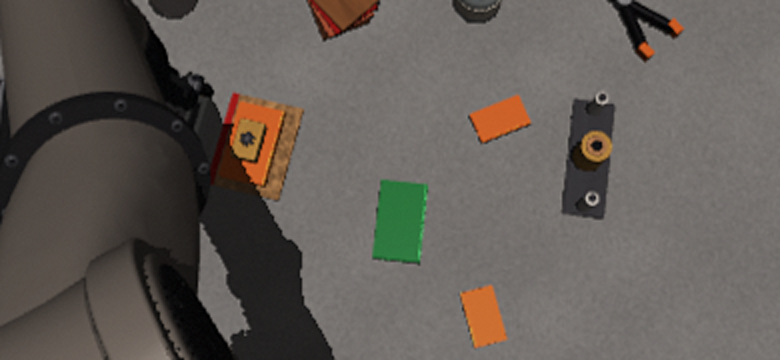

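In this crop the notebook and die are on the mat at (255,140) and the roll stands between the posts at (596,147). The green notebook, at (400,221), hasn't moved. The arm hides the blue roll, so I'll check it from the scene camera, along with the seating of the gold roll.

```bash
python3 - <<'E'
from h import *
d0=np.load("pics/top0.npy");d1=eyes.camera("top")[1];s0=np.load("pics/scene0.npy");im,s1=eyes.camera("scene")
cv2.imwrite("pics/s2.png",im[...,::-1])
for k,n,d,c in(("gold0","top",d0,(.465,-.413)),("gold1","top",d1,(.575,-.245)),("blue0","scene",s0,(.448,.415)),("blue1","scene",s1,(.448,.415))):
    W=cloud(n,d);z=W[...,2];P=W[(z>.055)&(z<.075)&(np.hypot(W[...,0]-c[0],W[...,1]-c[1])<.028)];print(k,len(P),rect(P[:,:2]),np.percentile(P[:,2],[50,95]).round(4) if len(P) else None)
E
```

```text
gold0 194 (array([ 465.2, -413.9]), 39.6, 36.0, np.float64(-88.6)) [0.0587 0.062 ]
gold1 198 (array([ 574.9, -244.9]), 38.2, 37.4, np.float64(2.9)) [0.0631 0.0674]
blue0 118 (array([448.1, 415.4]), 40.4, 36.8, np.float64(3.7)) [0.0584 0.0621]
blue1 127 (array([447.9, 415.8]), 38.7, 37.9, np.float64(36.2)) [0.0585 0.0624]
```

View pics/s2.png

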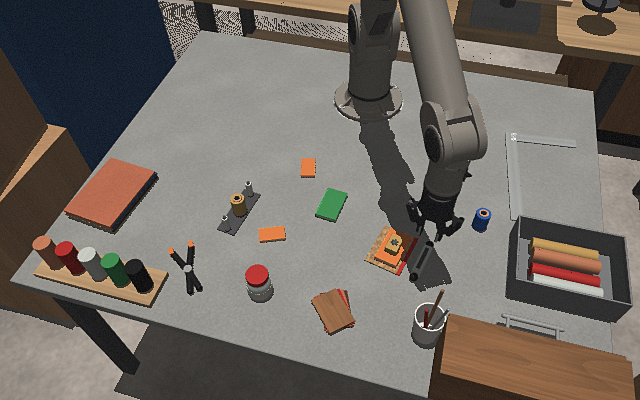

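The roll's top is about 5 mm higher than it was on the table, so it is seated on the plate at (238,205). The blue roll at (482,219) hasn't moved, and the gripper is clear of everything. Handing in.

```bash
python3 -c "
from rig import r
print(r.job_done())"
```

```text
the job is handed in; nothing more can be done
None
```

The job is set out and handed in at about 41 s of the 106 s allowed; my last measurements put everything within tolerance (notebook, die and gold roll each about 2–3 mm off centre, holder about 24 mm off the red edge, green notebook and blue roll unmoved), but the hand-in returned no verdict.

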